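# Close up the granite sample box

## Robot

A 6-joint arm with a two-finger parallel gripper is mounted at the origin on the work surface; the furniture and walls round the work are solid. World frame = base frame: x ahead of the robot, y to its left, z up, the work surface at z = 0. Lengths are in m, angles in rad, forces in N, time in s.
With the tool pointing down it reaches from about 0.15 to 0.775 m from the base axis. Payload 6.1 kg.
Tool frame: the origin (TCP) lies between the finger pads; the fingertips stand 22 mm ahead of it and the grasp point (between the pads) lies 3 mm ahead of it; x points along the fingers, y is the direction in which the jaws open and shut, and the axes are right-handed (so a half turn about x gives the same grasp; the last joint's range is limited). The gripper opens to 85 mm and grips with 20 to 120 N. Pads are 22 mm wide; open, the fingers measure 114 mm over their backs; the gripper's body (76 mm by 85 mm) begins 54 mm behind the grasp point. The pads swing forward as they close: fully open they stand 13 mm farther back than shut.
Start: joints at [1.126, 0.126, -0.04, 1.405, 0, 1.571], TCP at [0.226, 0.474, 0.253] pointing down, gripper open.
Joint ranges: [-2.72, 2.72], [-0.95, 1.95], [-1.27, 1.35], [-1.78, 2.02], [-1.46, 1.47], [-3.14, 3.14]. Speed limits (rad/s): [2.39, 2.39, 3.01, 3.14, 3.14, 3.14].

## Interface

Orientations are given as a unit quaternion [x, y, z, w].
In Python, from cell import state, snapshot, sign_off gives the robot as it stands.
- The arm moves only by the tool jog_arm, never from a script. Its argument "rows" is a list that holds one entry, the list of rows, each a list of 7 numbers: the shift along the tool's x, y, z in m, then the turn, a rotation vector about the tool's x, y, z in rad, then the opening, from 0 (shut) to 1 (fully open). In form: [[[dx, dy, dz, rx, ry, rz, gripper], ...]]. A call has 1 to 12 rows; each row is the pose to reach, as a shift and turn from the pose measured when the call began, along the tool's axes at that moment; what a row does not reach only later rows make up. A row lasts 1/10 s, in which the tool goes at most 50 mm and 8.59 degrees, less where a joint would pass 70% of its speed; a pose out of reach is approached as far as the arm can. A call with a gripper value outside its range is refused whole. The fingers move at their own pace and stop on an object; "grip_force" is the grip in N (left out, the last holds). Time passes only in rows, so rows that repeat a pose let the fingers close. It gives the time, the measured TCP pose, the force and the opening at its end, in the units of the state.
- state(): the state, without advancing time (a new reading comes with each control period).
- snapshot(name): name is "side" or "top"; returns a dict with "frame" (400x640x3 uint8, red, green, blue), "depth" (400x640 float32, m along the optical axis (not along the pixel's ray), 0 where there is no reading), "fx", "fy", "cx", "cy" (pixels), "rvec" (rotation vector, rad) and "tvec" (3), from world to camera coordinates, as OpenCV has them. Camera axes: x right, y down, z forward; pixel columns grow to the right and rows downward; lengths in m; the calibration is good to about 2 mm. A picture is of the moment at which its call begins.
- sign_off(): hands the job in, once; it reports no verdict.
The state is a dict: "time_s": time; "joints": joint angles; "qd": joint speeds; "effort": joint torques, N m; "ee_pos": TCP position; "tcp_rot": TCP orientation; "wrist_force": force on the tool from outside, world axes, zero at the start; "wrist_torque": the same for the moment, N m; "finger_gap": opening from 0.0 (shut) to 1.0 (fully open).
Only numpy, scipy, OpenCV 4.12 (cv2) and the standard library are available. Lean on these libraries where they do the work, as an engineer would, in place of code of your own. Each camera call takes 0.05 s, during which the arm holds its last target. There are 200 camera calls.

## Task

Close up the wooden sample box: nudge the tile that is riding up on a divider until it drops flat into its own compartment, slide the lid fully home over the tiles, then swing the turn button square across behind the lid's grip strip so that the lid cannot slide open. Do it all by pushing with the fingertips - pick nothing up - and leave the other things on the bench where they are.

Things in the scene. Friction and masses are not known exactly. Their poses are not given: they have to be found in the camera images.
- sample_box: Low wooden box screwed to the bench, cannot shift, 86 x 214 x 34 mm. Origin: centre of its underside, on the bench top; own y along its length, z up ('box x, y, z' below, in mm, are in this frame). Sides x 31 to 43 either way, top z 34, grooved inside for the lid. End wall at +y: y 99 to 107, top z 33, the lid's stop; end wall at -y: top z 18, the lid passes over it.
- well_centre (a point): Middle of the floor of the middle compartment, box (0, 0, 6). Inside, the box is 62 mm wide; two 6 mm dividers (box y -37 to -31 and 31 to 37, tops at z 18) make three compartments of 62 x 62 mm: y -99 to -37 (empty, under the lid), -31 to 31 (red tile), 37 to 99 (grey tile).
- lid (a joint): Sliding wooden lid, 6 mm thick (box z 21 to 27), in the grooves; m. 0 = fully home, leading edge at box y 99; grows as it slides out to the box's -y; starts 0.127 to 0.148 out. Needs 1 to 2 N to slide, stays where it is left, jams on the raised tile.
- lid_grip (a point): Middle of the top edge of the -y face of the grip strip: wooden strip 40 mm wide (box x -20 to 20), 14 mm thick along y, 23 mm high, standing on the lid (z 27 to 50). Push this face towards the box's +y to shut the lid. With the lid home the point is at box (0, -87, 50). Behind this face the lid goes on for 20 mm.
- turn_button (a joint): Wooden turn button (catch) on the box's -x side, near its -y end; rad about the vertical, anticlockwise from above. 0 = points to the box's -y, along the side; 1.571 = points to the box's +x, across the lid behind the grip strip (2 mm gap), at its stop. Starts -0.5 to 0.08. About 1 N at its end turns it; stays where left; turned across too early it blocks the grip strip.
- button_pivot (a point): Screw on which the button turns, at the button's top face: box (-37, -97, 47). The button is a bar 14 mm wide, 12 mm high (box z 35 to 47), round ended, that reaches 51 mm from the pivot (and 11 mm the other way).
- button_end (a point): Point on the button's top face, on its middle line, 44 mm from the pivot and 7 mm short of its end.
- tile_red: Reddish granite tile, 56 x 56 x 10 mm, 0.1 kg, loose. Origin: centre of its underside; z up through it. Starts in the middle compartment tilted 0.24 rad: own -y edge on the floor, own +y edge caught on the divider at box y 31 to 37, overlapping it by 4 to 5 mm, top corner at z 29. Pushed some 5 mm or more towards the box's -y it drops flat (underside z 6, top z 16).
- tile_grey: Grey granite tile, 56 x 56 x 10 mm, loose, lying flat in the compartment at the box's +y end (top at z 16). Origin: centre of its underside. Stays in its compartment.
- folding_rule: Yellow folding rule, shut, 20 x 233 x 16 mm, on the bench along the far (+x) side of the box. Origin: centre of its underside. Leave alone.
- setting_wedge: Beech setting wedge, 30 x 75 x 22 mm, on the bench on the near (-x) side of the box, by its +y half. Origin: centre of its underside. Leave alone.
- felt_wheel: Pale round felt bob, 60 mm across, 25 mm high, flat on the bench to the left of the box. Origin: centre of its underside. Leave alone.
- g_clamp: Steel G-clamp lying flat on the bench to the right, 112 x 203 x 23 mm. Origin: centre of its underside. Leave alone.
Not all that is in view belongs to the job. There is more than one size of the tile_grey; the job needs the larger.

How it is judged:
By the outcome, as a careful person would: the job done as asked, in the order asked, and still so for the second after the job is handed in, with the robot touching nothing.
It also fails if it takes over 51 s, if anything falls off the work surface, if the arm or the gripper's body presses on something with over 40 N, if the wrist force passes 120 N, or if a joint passes its speed limit or range.

## Working session

There is one attempt and no reset: what is moved stays moved. The work goes in short steps, Python scripts to look and compute and a tool call to move; the robot and the scene stay as the last step left them, time stands still between calls to the robot, and variables do not carry over. Pictures are saved under pics/ and viewed, about 8 in all and at most 12, crops included, and the job is handed in when it is done.

Besides the shell and the picture viewer there is one more tool, called by a JSON object that holds its "name" and its "arguments", one argument or row to a line. jog_arm: Moves the arm, as the interface text tells. Its arguments: {"type":"object","properties":{"rows":{"type":"array","items":{"type":"array","items":{"type":"array","items":{"type":"number"}}}},"grip_force":{"type":"number"}},"required":["rows"]}

```bash
mkdir -p pics; ls
python3 - <<'E'
from cell import state, snapshot
import cv2, numpy as np
s=state(); print(s)
for n in("top","side"):
    d=snapshot(n); np.savez(f"pics/{n}0.npz",**d)
    cv2.imwrite(f"pics/{n}0.png",d["frame"][:,:,::-1])
    R=cv2.Rodrigues(np.array(d["rvec"],float))[0]; print(n,d["fx"],d["cx"],d["cy"],(-R.T@np.array(d["tvec"]).ravel()),R[2])
E
```

```text
pics
{'time_s': 0.0, 'joints': array([ 1.12597009e+00,  1.26384776e-01, -4.06371461e-02,  1.40535694e+00,
        4.99205697e-06,  1.57082537e+00]), 'qd': array([ 0.00027488, -0.00043785,  0.00078738,  0.00123415, -0.00102565,
       -0.00132282]), 'effort': array([ 9.19807353e-04, -4.35917330e+01,  3.52921450e+01,  1.71298231e-02,
        3.93081689e-05, -4.22307906e-06]), 'ee_pos': array([0.22574904, 0.47357947, 0.25251257]), 'tcp_rot': array([ 0.15544103,  0.68981197, -0.15653171,  0.68956171]), 'wrist_force': array([ 0.54819902, -0.67721419,  0.1236222 ]), 'wrist_torque': array([-0.03859539, -0.03917906, -0.05643664]), 'finger_gap': 1.0019916510433415}
top 441.67383218607085 318.8343416702493 194.69558393725683 [ 0.26168631 -0.05417597  1.29008824] [ 0.21929796  0.02260718 -0.97539598]
side 511.24862764507753 314.7473277277486 199.07139733194322 [0.36672767 1.28169457 0.61382019] [ 0.11120131 -0.91311733 -0.39223847]
```

View pics/top0.png

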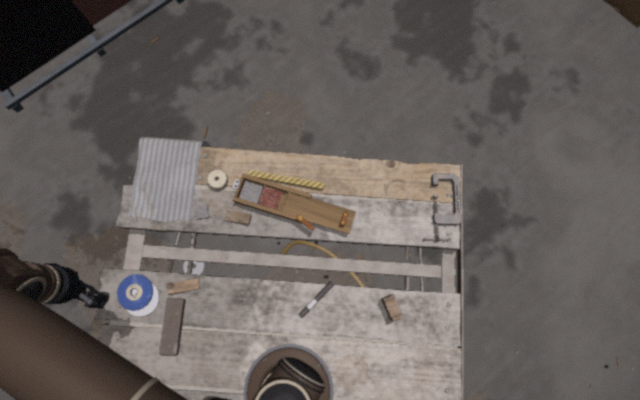

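View pics/side0.png

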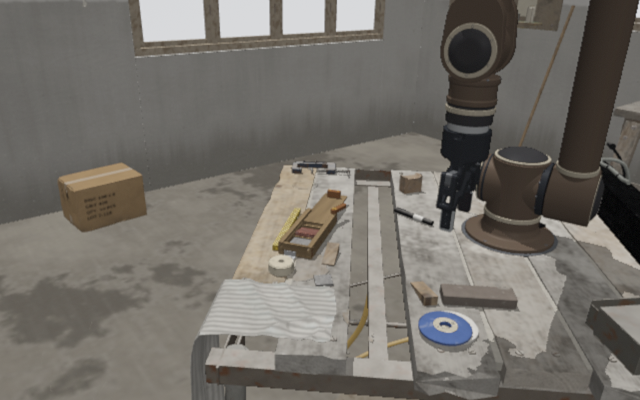

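The top view shows the box from about (240,190) to (352,225). Its +y end is on the left with the grey and red tiles, and the lid extends to the right. The orange button is near (306,222) and the grip strip near (344,217). Next I'll enlarge both views.

```bash
cat > h.py <<'E'
import numpy as np, cv2
def load(n): return dict(np.load(f"pics/{n}.npz"))
def cam(d):
    R=cv2.Rodrigues(np.array(d["rvec"],float))[0]; return R,-R.T@np.array(d["tvec"],float).ravel()
def ray(d,u,v,z):
    "pixel -> world point on plane z"
    R,C=cam(d); r=R.T@np.array([(u-d["cx"])/d["fx"],(v-d["cy"])/d["fy"],1.]); return C+r*(z-C[2])/r[2]
def proj(d,P):
    R,C=cam(d); p=(np.atleast_2d(P)-C)@R.T
    return np.c_[d["fx"]*p[:,0]/p[:,2]+d["cx"],d["fy"]*p[:,1]/p[:,2]+d["cy"]]
def cloud(d):
    v,u=np.mgrid[:400,:640]; Z=d["depth"]; R,C=cam(d)
    return np.stack([(u-d["cx"])/d["fx"]*Z,(v-d["cy"])/d["fy"]*Z,Z],-1)@R+C
def crop(d,x0,y0,w,h,k): return cv2.resize(d["frame"][y0:y0+h,x0:x0+w,::-1],None,fx=k,fy=k,interpolation=cv2.INTER_CUBIC)
E
python3 - <<'E'
from h import *
t=load("top0");s=load("side0")
a=crop(t,228,165,133,72,6); b=crop(s,265,180,100,80,6)
cv2.imwrite("pics/topc.png",a);cv2.imwrite("pics/sidec.png",b)
P=cloud(t)
for (u,v) in [(250,190),(270,199),(300,207),(330,215),(344,217),(306,222),(240,215),(280,230),(217,180)]: print(u,v,P[v,u].round(4))
E
```

```text
250 190 [0.5409 0.1799 0.0155]
270 199 [0.5191 0.1167 0.0202]
300 207 [0.5036 0.0259 0.0258]
330 215 [ 0.4887 -0.0635  0.0289]
344 217 [ 0.4831 -0.1035  0.0512]
306 222 [0.459  0.0028 0.0415]
240 215 [0.4631 0.1982 0.0167]
280 230 [ 0.434   0.0782 -0.0015]
217 180 [0.5591 0.28   0.0229]
```

View pics/topc.png

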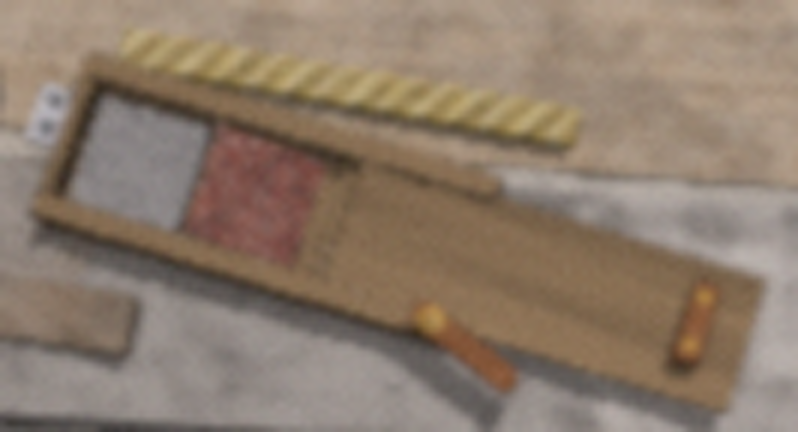

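View pics/sidec.png

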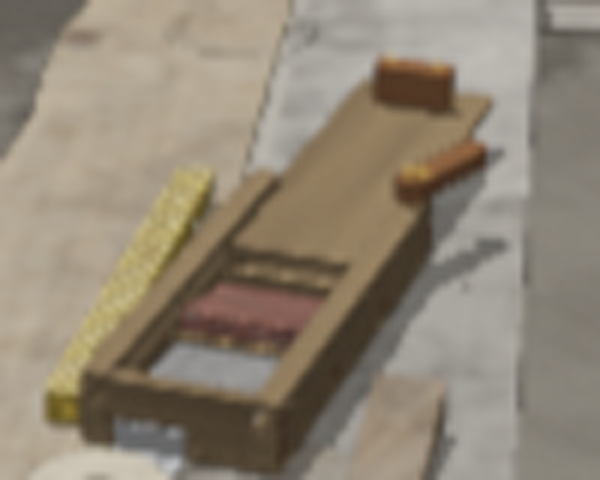

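The crops show the tile raised at its left, grey-side edge. The top-crop corners are +x+y (88,52), -x+y (35,210) and +x-y (500,183), with the pivot at (430,318). The grip strip runs from (705,285) to (685,358), and the button end is near (508,385). I'll fit the box pose from these points.

```bash
cat >> h.py <<'E'
def fit(B,W):
    "2D rigid fit box->world"
    B=np.array(B)[:,:2];W=np.array(W)[:,:2];b=B.mean(0);w=W.mean(0)
    z=((W-w)@[1,1j])@np.conj((B-b)@[1,1j]); a=np.angle(z)
    R=np.array([[np.cos(a),-np.sin(a)],[np.sin(a),np.cos(a)]]); return a,w-R@b,(W-(B@R.T+w-R@b))
E
python3 - <<'E'
from h import *
t=load("top0");s=load("side0")
T=lambda x,y,z:ray(t,(x+.5)/6-.5+228,(y+.5)/6-.5+165,z)
S=lambda x,y,z:ray(s,(x+.5)/6-.5+265,(y+.5)/6-.5+180,z)
B=[(.043,.107),(-.043,.107),(.043,-.107),(-.037,-.097)]
W=[T(88,52,.034),T(35,210,.034),T(500,183,.034),T(430,318,.047)]
a,o,r=fit(B,W);print("top",a,o,(r*1000).round(1))
W2=[S(85,375,.034),S(280,410,.034),S(278,175,.034),S(413,174,.047)]
a2,o2,r2=fit(B,W2);print("side",a2,o2,(r2*1000).round(1))
# refine from depth: points on sides top z~34 & lid edges; top mask colours
hsv=cv2.cvtColor(t["frame"],cv2.COLOR_RGB2HSV)
R=np.array([[np.cos(a),-np.sin(a)],[np.sin(a),np.cos(a)]])
box=lambda p:((np.array(p)[:2]-o)@R*1000).round(1)
print("grip ends",box(T(705,285,.050)),box(T(685,358,.050)),"button end",box(T(508,385,.047)), "lid corners",box(T(765,278,.027)),box(T(725,408,.027)))
print("red tile corners",box(T(213,125,.027)),box(T(185,222,.027)),box(T(325,160,.014)),box(T(295,262,.014)))
P=cloud(t)[165:237,228:361].reshape(-1,3); q=(P[:,:2]-o)@R*1000; z=P[:,2]*1000
def st(n,m): print(n,m.sum(),np.median(z[m]).round(1),q[m].min(0).round(1),q[m].max(0).round(1))
m=(z>43)&(q[:,1]<-150); st("grip",m)
m=(z>38)&(q[:,1]>-160)&(q[:,0]<0); st("button",m)
for y in (25,20,10,0,-10,-20):
    m=(abs(q[:,0])<20)&(abs(q[:,1]-y)<4); st("y%d"%y,m)
m=(abs(abs(q[:,0])-37)<3)&(abs(q[:,1])<90); st("sides",m)
m=(abs(q[:,0])<20)&(abs(q[:,1]+120)<20); st("lid",m)
E
```

```text
top -0.2044718711381884 [0.52235733 0.10974531] [[-1.5  0.5]
 [ 1.4 -2.8]
 [-2.2  1.5]
 [ 2.3  0.8]]
side -0.20946660671166878 [0.51978953 0.11121885] [[-0.9  1. ]
 [ 1.9  0.1]
 [-6.7  3.7]
 [ 5.6 -4.8]]
grip ends [  19.6 -215.5] [ -16.8 -216.8] button end [ -54.1 -140.9] lid corners [  36.3 -242.2] [ -30.3 -242.2]
red tile corners [26.7 37.8] [-23.4  34.7] [ 29.4 -18.2] [-23.8 -20.8]
grip 111 52.4 [-222.  -222.8] [  21.3 -209.3]
button 130 46.2 [ -56.8 -142.9] [-21.  105.2]
y25 40 26.0 [-18.7  21.1] [19.7 28.9]
y20 38 24.7 [-19.8  16.2] [19.3 23.9]
y10 39 24.0 [-19.2   6.1] [19.1 14. ]
y0 38 20.7 [-18.8  -3.6] [19.8  4. ]
y-10 39 18.1 [-19. -14.] [19.7 -6.1]
y-20 43 9.1 [-18.8 -23.8] [ 19.9 -16. ]
sides 256 34.4 [-40.  -89.5] [39.9 89.9]
lid 186 27.3 [ -19.8 -139.8] [  19.8 -100. ]
```

```bash
cat >> h.py <<'E'
from scipy.spatial.transform import Rotation as Ro
YAW=-0.2055; O=np.array([0.5237,0.1095]); TIP=0.022
Rb=np.array([[np.cos(YAW),-np.sin(YAW)],[np.sin(YAW),np.cos(YAW)]])
def goal(bx,by,z,s,yaw=0):
    "tip target in box mm -> shift, rotvec in tool axes; jaws along box x (+yaw)"
    R0=Ro.from_quat(s["tcp_rot"]); c=[]
    for sg in(1,-1):
        x=np.array([0,0,-1.]); y=sg*np.array([np.cos(YAW+yaw),np.sin(YAW+yaw),0]); M=np.c_[x,y,np.cross(x,y)]
        c.append((R0.inv()*Ro.from_matrix(M)).as_rotvec())
    rv=min(c,key=np.linalg.norm)
    p=np.r_[O+Rb@np.array([bx,by])/1000,z/1000+TIP]
    return np.round(R0.inv().apply(p-s["ee_pos"]),4),np.round(rv,3)
def where(s): return np.r_[(s["ee_pos"][:2]-O)@Rb,s["ee_pos"][2]-TIP]*1000
E
python3 - <<'E'
from h import *; from cell import state
s=state(); print(Ro.from_quat(s["tcp_rot"]).as_matrix().round(3)); print(goal(0,103,120,s),where(s))
E
```

```text
[[-0.001  0.43   0.903]
 [-0.001  0.903 -0.43 ]
 [-1.    -0.001 -0.   ]]
(array([ 0.1107, -0.1003,  0.4012]), array([1.331e+00, 1.000e-03, 1.000e-03])) [-365.99766759  295.65770455  230.5982485 ]
```

{"name": "jog_arm", "arguments": {
  "rows": [
    [[0.0,-0.1003,0.4012,1.331,0,0,0],[0.0,-0.1003,0.4012,1.331,0,0,0],[0.0,-0.1003,0.4012,1.331,0,0,0],[0.0,-0.1003,0.4012,1.331,0,0,0],[0.0,-0.1003,0.4012,1.331,0,0,0],[0.0,-0.1003,0.4012,1.331,0,0,0],[0.0,-0.1003,0.4012,1.331,0,0,0],[0.05,-0.1003,0.4012,1.331,0,0,0],[0.11,-0.1003,0.4012,1.331,0,0,0],[0.11,-0.1003,0.4012,1.331,0,0,0],[0.11,-0.1003,0.4012,1.331,0,0,0],[0.11,-0.1003,0.4012,1.331,0,0,0]]
  ]
}}

```text
time_s: 1.3
ee_pos: [0.5442, 0.2102, 0.1428]
tcp_rot: [-0.548, -0.446, 0.55, -0.446]
wrist_force: [0.6, 0.6, 0.6]
finger_gap: -0.0
```

```bash
cat > w.py <<'E'
import sys
from h import *; from cell import state
s=state(); print(round(s["time_s"],2),"tip",where(s).round(1),"F",s["wrist_force"].round(2),"gap",round(s["finger_gap"],3),"j",s["joints"].round(2))
if len(sys.argv)>3: print(*goal(*map(float,sys.argv[1:4]),s,*map(float,sys.argv[4:])))
E
python3 w.py 0 103 45
```

```text
1.3 tip [ -0.5 102.8 120.8] F [0.58 0.64 0.63] gap -0.0 j [ 0.37  0.26 -0.12  1.19 -0.    2.14]
[ 0.0758  0.0006 -0.0004] [0.    0.002 0.002]
```

Run:
```python
from h import *; from cell import state,snapshot
d=snapshot("side"); s=state(); P=cloud(d); q=(P[...,:2]-O)@Rb*1000; z=P[...,2]*1000
m=(np.hypot(q[...,0]-where(s)[0],q[...,1]-where(s)[1])<40)&(z>75)&(z<250)
for lo in range(75,220,10):
    k=m&(z>=lo)&(z<lo+10)
    if k.any(): print(lo,k.sum(),q[k].min(0).round(),q[k].max(0).round())
print("minz",np.sort(z[m])[:5], where(s))
u,v=proj(d,s["ee_pos"])[0].astype(int)
cv2.imwrite("pics/tip1.png",crop(d,u-50,v-45,100,80,6))
```

```text
115 8 [ -8. 100.] [  4. 114.]
125 41 [-14.  93.] [ 13. 117.]
135 52 [-15.  94.] [ 15. 116.]
145 59 [-15.  92.] [ 14. 116.]
155 48 [-19. 102.] [ 27. 117.]
165 115 [-34.  89.] [ 35. 120.]
175 135 [-37.  86.] [ 39. 118.]
185 104 [-37.  89.] [ 40. 121.]
195 90 [-39.  94.] [ 39. 123.]
205 113 [-39.  98.] [ 40. 124.]
215 135 [-40. 106.] [ 39. 125.]
minz [120.92013239 121.44690396 122.66979634 122.96327945 122.97665949] [3.70950853e-02 1.03552160e+02 1.22277254e+02]
```

View pics/tip1.png

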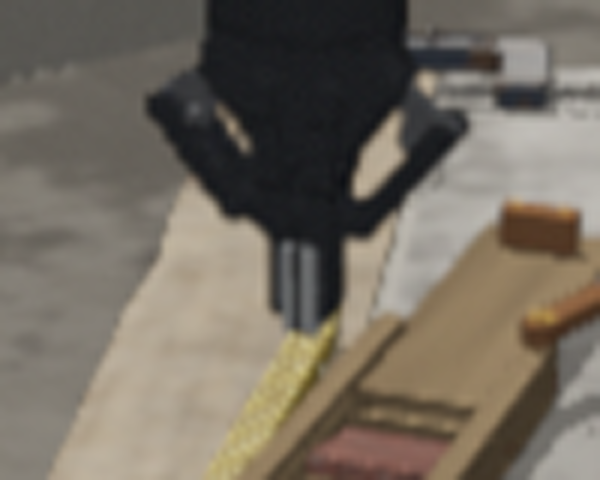

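{"name": "jog_arm", "arguments": {
  "rows": [
    [[0.04,0,0,0,0,0,0],[0.07,0,0,0,0,0,0],[0.075,0,0,0,0,0,0],[0.075,0,0,0,0,0,0],[0.075,0,0,0,0,0,0]]
  ]
}}

```text
time_s: 1.85
ee_pos: [0.5461, 0.2117, 0.072]
tcp_rot: [0.549, 0.446, -0.547, 0.447]
wrist_force: [0.4, -0.5, 2.2]
finger_gap: -0.001
```

The crop shows the shut fingers as a 30 x 23 mm block whose tip sits about 22 mm beyond the TCP. The linkage widens more than 33 mm above the tip, so it clears the box sides.

```bash
python3 w.py 0 103 35; for i in 1 2 3; do python3 w.py; done
```

```text
1.85 tip [  1.1 104.7  50. ] F [ 0.38 -0.5   2.22] gap -0.001 j [ 0.37  0.29 -0.23  1.04 -0.    2.14]
[ 0.015  -0.0011  0.0017] [ 0.002 -0.001 -0.004]
1.85 tip [  1.1 104.7  50. ] F [ 0.38 -0.5   2.22] gap -0.001 j [ 0.37  0.29 -0.23  1.04 -0.    2.14]
1.85 tip [  1.1 104.7  50. ] F [ 0.38 -0.5   2.22] gap -0.001 j [ 0.37  0.29 -0.23  1.04 -0.    2.14]
1.85 tip [  1.1 104.7  50. ] F [ 0.38 -0.5   2.22] gap -0.001 j [ 0.37  0.29 -0.23  1.04 -0.    2.14]
```

{"name": "jog_arm", "arguments": {
  "rows": [
    [[0,0,0,0,0,0,0],[0,0,0,0,0,0,0]]
  ]
}}

```text
time_s: 2.05
ee_pos: [0.5473, 0.2123, 0.0741]
tcp_rot: [0.551, 0.446, -0.546, 0.448]
wrist_force: [-0.8, -0.1, 0.1]
finger_gap: -0.0
```

{"name": "jog_arm", "arguments": {
  "rows": [
    [[0.01,0,0,0,0,0,0],[0.01,0,0,0,0,0,0],[0.01,0,0,0,0,0,0],[0.01,0,0,0,0,0,0]]
  ]
}}

```text
time_s: 2.45
ee_pos: [0.5473, 0.2123, 0.0639]
tcp_rot: [0.55, 0.446, -0.546, 0.448]
wrist_force: [0.0, -0.0, 0.1]
finger_gap: -0.001
```

{"name": "jog_arm", "arguments": {
  "rows": [
    [[0.002,0,0,0,0,0,0],[0.004,0,0,0,0,0,0],[0.004,0,0,0,0,0,0]]
  ]
}}

```text
time_s: 2.75
ee_pos: [0.5471, 0.2122, 0.0595]
tcp_rot: [0.55, 0.446, -0.546, 0.448]
wrist_force: [0.1, 0.4, 0.1]
finger_gap: 0.0
```

{"name": "jog_arm", "arguments": {
  "rows": [
    [[0.001,0,0,0,0,0,0],[0.002,0,0,0,0,0,0],[0.003,0,0,0,0,0,0],[0.003,0,0,0,0,0,0]]
  ]
}}

```text
time_s: 3.15
ee_pos: [0.547, 0.2121, 0.0563]
tcp_rot: [0.55, 0.446, -0.546, 0.447]
wrist_force: [0.3, -1.1, 0.3]
finger_gap: -0.003
```

{"name": "jog_arm", "arguments": {
  "rows": [
    [[0.001,0,0,0,0,0,0],[0.002,0,0,0,0,0,0],[0.002,0,0,0,0,0,0]]
  ]
}}

```text
time_s: 3.45
ee_pos: [0.5471, 0.2122, 0.055]
tcp_rot: [0.55, 0.446, -0.546, 0.448]
wrist_force: [-2.2, -0.0, 5.3]
finger_gap: 0.001
```

```bash
python3 w.py 0 65 55
```

```text
3.45 tip [  2.  105.3  33. ] F [-2.16 -0.04  5.27] gap 0.001 j [ 0.37  0.31 -0.26  1.   -0.    2.14]
[-0.0221 -0.0019  0.0403] [ 0.002 -0.003 -0.006]
```

{"name": "jog_arm", "arguments": {
  "rows": [
    [[-0.022,0,0,0,0,0,0],[-0.022,-0.001,0.02,0,-0.003,-0.006,0],[-0.022,-0.001,0.04,0,-0.003,-0.006,0],[-0.022,-0.001,0.04,0,-0.003,-0.006,0],[0,-0.001,0.04,0,-0.003,-0.006,0],[0.01,-0.001,0.04,0,-0.003,-0.006,0],[0.01,-0.001,0.04,0,-0.003,-0.006,0],[0.01,-0.001,0.04,0,-0.003,-0.006,0]]
  ]
}}

```text
time_s: 4.25
ee_pos: [0.5379, 0.1733, 0.0447]
tcp_rot: [-0.548, -0.447, 0.548, -0.447]
wrist_force: [0.1, 0.1, 0.4]
finger_gap: 0.001
```

```bash
python3 w.py 0 48 20.5
```

```text
4.25 tip [ 0.9 65.3 22.7] F [0.05 0.11 0.42] gap 0.001 j [ 0.31  0.28 -0.32  0.98  0.    2.09]
[ 0.0022 -0.0009  0.0173] [0.002 0.    0.001]
```

{"name": "jog_arm", "arguments": {
  "rows": [
    [[0.002,0,0.004,0,0,0,0],[0.002,0,0.009,0,0,0,0],[0.002,0,0.014,0,0,0,0],[0.002,0,0.016,0,0,0,0],[0.002,0,0.018,0,0,0,0],[0.002,0,0.02,0,0,0,0],[0.002,0,0.022,0,0,0,0],[0.002,0,0.024,0,0,0,0],[0.002,0,0.025,0,0,0,0],[0.002,0,0.025,0,0,0,0]]
  ]
}}

```text
time_s: 5.25
ee_pos: [0.5328, 0.1486, 0.0427]
tcp_rot: [-0.548, -0.447, 0.549, -0.446]
wrist_force: [0.3, -0.4, -0.4]
finger_gap: 0.001
```

```bash
cat > tile.py <<'E'
from h import *; from cell import snapshot
d=snapshot("side"); P=cloud(d); q=(P[...,:2]-O)@Rb*1000; z=P[...,2]*1000
hsv=cv2.cvtColor(d["frame"],cv2.COLOR_RGB2HSV).astype(int)
m=(abs(q[...,0])<34)&(abs(q[...,1])<45)&((hsv[...,0]<5)|(hsv[...,0]>165))&(hsv[...,1]>50)&(z<32)
print("red",m.sum(),"y",np.percentile(q[m][:,1],[2,50,98]).round(1),"z",np.percentile(z[m],[2,50,98]).round(1),"x",np.percentile(q[m][:,0],[2,98]).round(1))
if m.sum()>20: print("slope",np.polyfit(q[m][:,1],z[m],1).round(3))
np.savez("pics/last.npz",**d); cv2.imwrite("pics/last.png",crop(d,265,170,110,90,6))
E
python3 w.py 0 70 60; python3 tile.py
```

```text
5.25 tip [ 0.9 40.1 20.7] F [ 0.31 -0.44 -0.44] gap 0.001 j [ 0.27  0.26 -0.35  0.96 -0.    2.05]
[-0.0393 -0.0009 -0.0298] [0.002 0.001 0.001]
red 1 y [32.3 32.3 32.3] z [30.8 30.8 30.8] x [-9.3 -9.3]
```

{"name": "jog_arm", "arguments": {
  "rows": [
    [[-0.01,0,-0.008,0,0,0,0],[-0.05,0,-0.008,0,0,0,0],[-0.07,0,0.03,0,0,0,0],[-0.07,0,0.08,0,0,0,0],[-0.07,0,0.13,0,0,0,0],[-0.07,0,0.18,0,0,0,0],[-0.07,0,0.23,0,0,0,0],[-0.07,0,0.29,0,0,0,0],[-0.07,0,0.29,0,0,0,0],[-0.07,0,0.29,0,0,0,0]]
  ]
}}

```text
time_s: 6.3
ee_pos: [0.4744, -0.1365, 0.1136]
tcp_rot: [-0.549, -0.446, 0.549, -0.446]
wrist_force: [0.7, 0.1, 1.1]
finger_gap: -0.001
```

```bash
python3 w.py 0 -245 36; python3 tile.py
```

```text
6.3 tip [   1.9 -250.9   91.6] F [0.73 0.1  1.06] gap -0.001 j [-0.28  0.11 -0.37  1.09 -0.    1.5 ]
[ 0.0556 -0.0019 -0.0059] [-0.001  0.    -0.   ]Traceback (most recent call last):
  File "tile.py", line 5, in <module>
    print("red",m.sum(),"y",np.percentile(q[m][:,1],[2,50,98]).round(1),"z",np.percentile(z[m],[2,50,98]).round(1),"x",np.percentile(q[m][:,0],[2,98]).round(1))
                            ~~~~~~~~~~~~~^^^^^^^^^^^^^^^^^^^^^
    return _quantile_unchecked(
        a, q, axis, out, overwrite_input, method, keepdims, weights)
    return _ureduce(a,
                    func=_quantile_ureduce_func,
    ...<5 lines>...
                    overwrite_input=overwrite_input,
                    method=method)
    r = func(a, **kwargs)
    result = _quantile(arr,
                       quantiles=q,
    ...<2 lines>...
                       out=out,
                       weights=wgt)
    slices_having_nans = np.isnan(arr[-1, ...])
                                  ~~~^^^^^^^^^
IndexError: index -1 is out of bounds for axis 0 with size 0
```

View pics/last.png

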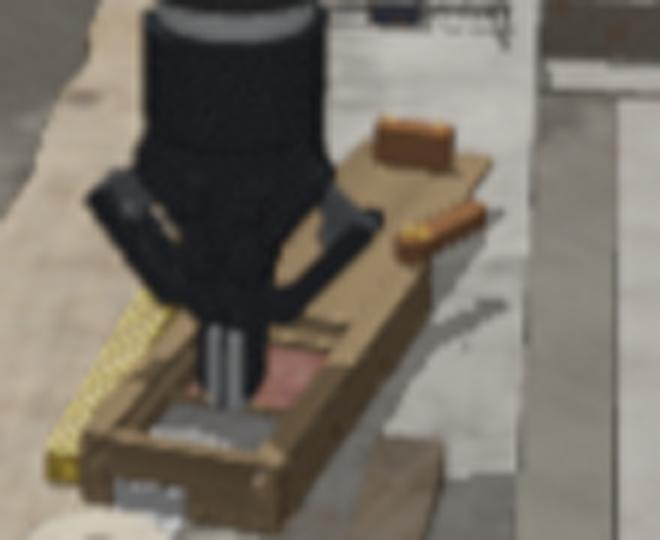

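That PNG is the earlier frame: the fingers are at (235,380) inside the box, and the red tile at (290,375) looks low. I'll fix the colour mask and measure again.

```bash
sed -i 's/^hsv=.*/f=d["frame"].astype(int); red=f[...,0]-f[...,1]-0.9*(f[...,1]-f[...,2])/; s/&((hsv.*>50)&/\&(red>15)\&/' tile.py; sed -i 's/^m=.*/m=(abs(q[...,0])<34)\&(abs(q[...,1])<45)\&(red>18)\&(z<32)/; s/"side"/N/; s/^d=/import sys; N=sys.argv[1]\nd=/' tile.py; python3 tile.py top; python3 tile.py side
```

```text
red 347 y [-23.4   2.6  29.7] z [10.2 16.2 21.3] x [-27.6  25. ]
slope [1.2000e-02 1.6064e+01]
red 160 y [-32.8  -1.6  22.3] z [12.8 16.1 18.5] x [-17.7  27.3]
slope [ 0.031 16.045]
```

View pics/last.png

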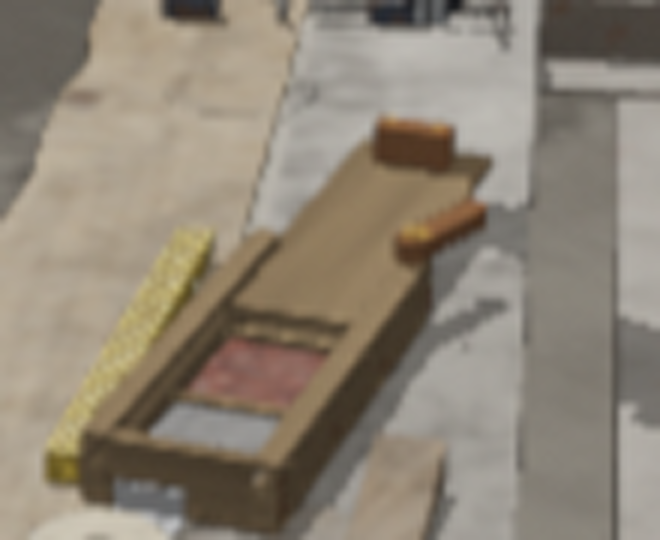

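The red tile now lies flat at top z 16 with near-zero slope, at (260,370), and the divider is visible beside it. Next I'll lower the fingers behind the grip strip and push the lid.

{"name": "jog_arm", "arguments": {
  "rows": [
    [[0.03,-0.002,0,0,0,0,0],[0.053,-0.002,0,0,0,0,0],[0.053,-0.002,0,0,0,0,0],[0.053,-0.002,-0.008,0,0,0,0],[0.053,-0.002,-0.016,0,0,0,0],[0.053,-0.002,-0.024,0,0,0,0],[0.053,-0.002,-0.034,0,0,0,0],[0.053,-0.002,-0.044,0,0,0,0],[0.053,-0.002,-0.054,0,0,0,0]]
  ]
}}

```text
time_s: 7.35
ee_pos: [0.4842, -0.08, 0.0607]
tcp_rot: [0.548, 0.447, -0.548, 0.447]
wrist_force: [0.8, -0.9, 0.6]
finger_gap: -0.002
```

```bash
python3 w.py 0 -102 38
```

```text
7.35 tip [   0.  -193.5   38.7] F [ 0.82 -0.9   0.65] gap -0.002 j [-0.16  0.14 -0.46  0.97 -0.    1.61]
[ 0.0007  0.0003 -0.0915] [ 0.004  0.    -0.001]
```

{"name": "jog_arm", "arguments": {
  "rows": [
    [[0.0,0,-0.012,0,0,0,0],[0,0,-0.024,0,0,0,0],[0,0,-0.036,0,0,0,0],[0,0,-0.048,0,0,0,0],[0,0,-0.06,0,0,0,0],[0,0,-0.072,0,0,0,0],[0,0,-0.082,0,0,0,0],[0,0,-0.088,0,0,0,0],[0,0,-0.09,0,0,0,0],[0,0,-0.09,0,0,0,0]]
  ]
}}

```text
time_s: 8.35
ee_pos: [0.5023, 0.0086, 0.0606]
tcp_rot: [0.548, 0.447, -0.548, 0.447]
wrist_force: [-0.4, -0.4, -0.2]
finger_gap: -0.004
```

{"name": "jog_arm", "arguments": {
  "rows": [
    [[0,0,-0.002,0,0,0,0],[0,0,-0.004,0,0,0,0],[0,0,-0.004,0,0,0,0]]
  ]
}}

```text
time_s: 8.65
ee_pos: [0.5032, 0.0125, 0.0606]
tcp_rot: [0.548, 0.447, -0.548, 0.447]
wrist_force: [-0.3, -0.2, -0.3]
finger_gap: 0.001
```

```bash
python3 w.py 0 -98 38
```

```text
8.65 tip [ -0.3 -99.2  38.6] F [-0.26 -0.21 -0.3 ] gap 0.001 j [ 0.02  0.16 -0.43  0.98  0.    1.8 ]
[ 0.0006  0.0003 -0.0012] [ 0.004 -0.001 -0.001]
```

{"name": "jog_arm", "arguments": {
  "rows": [
    [[0,0,-0.001,0,0,0,0],[0,0,-0.002,0,0,0,0],[0,0,-0.002,0,0,0,0]]
  ]
}}

```text
time_s: 8.95
ee_pos: [0.5034, 0.0138, 0.0606]
tcp_rot: [-0.548, -0.447, 0.548, -0.447]
wrist_force: [-2.0, -5.1, 0.6]
finger_gap: -0.0
```

{"name": "jog_arm", "arguments": {
  "rows": [
    [[0,0,-0.001,0,0,0,0],[0,0,-0.002,0,0,0,0],[0,0,-0.002,0,0,0,0]]
  ]
}}

```text
time_s: 9.25
ee_pos: [0.5035, 0.014, 0.0606]
tcp_rot: [-0.547, -0.445, 0.55, -0.448]
wrist_force: [-1.5, -9.5, 2.9]
finger_gap: 0.0
```

{"name": "jog_arm", "arguments": {
  "rows": [
    [[0,0,-0.001,0,0,0,0],[0,0,-0.002,0,0,0,0],[0,0,-0.002,0,0,0,0]]
  ]
}}

```text
time_s: 9.55
ee_pos: [0.5035, 0.014, 0.0607]
tcp_rot: [-0.546, -0.444, 0.551, -0.449]
wrist_force: [-2.6, -10.5, 2.6]
finger_gap: 0.0
```

```bash
python3 w.py; python3 tile.py side
```

```text
9.55 tip [ -0.3 -97.6  38.7] F [ -2.62 -10.51   2.61] gap 0.0 j [ 0.03  0.16 -0.43  0.98 -0.01  1.81]Traceback (most recent call last):
  File "tile.py", line 6, in <module>
    print("red",m.sum(),"y",np.percentile(q[m][:,1],[2,50,98]).round(1),"z",np.percentile(z[m],[2,50,98]).round(1),"x",np.percentile(q[m][:,0],[2,98]).round(1))
                            ~~~~~~~~~~~~~^^^^^^^^^^^^^^^^^^^^^
    return _quantile_unchecked(
        a, q, axis, out, overwrite_input, method, keepdims, weights)
    return _ureduce(a,
                    func=_quantile_ureduce_func,
    ...<5 lines>...
                    overwrite_input=overwrite_input,
                    method=method)
    r = func(a, **kwargs)
    result = _quantile(arr,
                       quantiles=q,
    ...<2 lines>...
                       out=out,
                       weights=wgt)
    slices_having_nans = np.isnan(arr[-1, ...])
                                  ~~~^^^^^^^^^
IndexError: index -1 is out of bounds for axis 0 with size 0
```

The viewer showed the stale PNG again, but the numbers are clear. No red is visible any more, and there is a hard stop of about 10 N at tip y -97.6 against an expected -98, so the lid is home. Next I'll move round to the outer side of the button.

{"name": "jog_arm", "arguments": {
  "rows": [
    [[0,0,0.012,0,0,0,0],[-0.01,0,0.018,0,0,0,0],[-0.035,0,0.025,0,0,0,0],[-0.035,-0.03,0.038,0,0,0,0],[-0.035,-0.07,0.038,0,0,0,0],[-0.035,-0.098,0.038,0,0,0,0],[-0.035,-0.098,0.038,0,0,0,0],[-0.035,-0.098,0.038,0,0,0,0]]
  ]
}}

```text
time_s: 10.4
ee_pos: [0.4003, -0.0028, 0.0969]
tcp_rot: [-0.547, -0.443, 0.55, -0.449]
wrist_force: [0.6, -0.3, -0.3]
finger_gap: -0.001
```

```bash
python3 w.py -98 -136 40
python3 - <<'E'
from h import *; from cell import snapshot,state
d=snapshot("top"); s=state(); P=cloud(d); q=(P[...,:2]-O)@Rb*1000; z=P[...,2]*1000
cv2.imwrite("pics/lid1.png",crop(d,228,165,133,72,6))
f=d["frame"].astype(int); org=(f[...,0]-f[...,2]>60)&(z>38)&(z<58)
m=org&(abs(q[...,0])<24)&(q[...,1]>-110)&(q[...,1]<-50); print("grip y",np.percentile(q[m],[3,50,97],0).round(1))
E
```

```text
10.4 tip [ -97.8 -135.1   74.9] F [ 0.59 -0.3  -0.28] gap -0.001 j [-0.   -0.06 -0.58  1.05 -0.01  1.77]
[ 0.0349 -0.0003  0.0005] [ 0.001  0.009 -0.003]Traceback (most recent call last):
  File "<stdin>", line 5, in <module>
    return _quantile_unchecked(
        a, q, axis, out, overwrite_input, method, keepdims, weights)
    return _ureduce(a,
                    func=_quantile_ureduce_func,
    ...<5 lines>...
                    overwrite_input=overwrite_input,
                    method=method)
    r = func(a, **kwargs)
    result = _quantile(arr,
                       quantiles=q,
    ...<2 lines>...
                       out=out,
                       weights=wgt)
    slices_having_nans = np.isnan(arr[-1, ...])
                                  ~~~^^^^^^^^^
IndexError: index -1 is out of bounds for axis 0 with size 0
```

View pics/lid1.png

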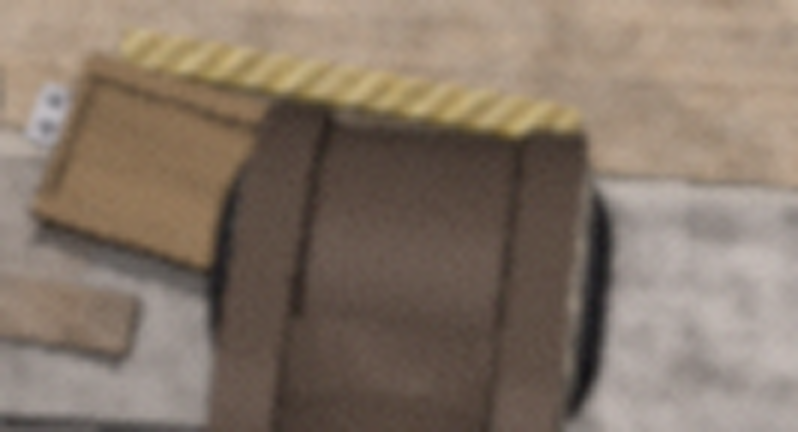

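The lid now covers the whole opening and meets the +y wall at (75,140); the arm hides the button. Next I'll lower and swing the button along an arc.

{"name": "jog_arm", "arguments": {
  "rows": [
    [[0.02,0,0,0,0,0,0],[0.035,0,0,0,0,0,0],[0.035,0,0,0,0,0,0],[0.035,0.01,0.005,0,0,0,0],[0.035,0.018,0.005,0,0,0,0],[0.035,0.025,0.006,0,0,0,0],[0.035,0.032,0.009,0,0,0,0],[0.035,0.039,0.0115,0,0,0,0],[0.035,0.047,0.012,0,0,0,0],[0.035,0.054,0.011,0,0,0,0],[0.035,0.062,0.009,0,0,0,0],[0.035,0.068,0.005,0,0,0,0]]
  ]
}}

```text
time_s: 11.65
ee_pos: [0.4676, -0.0223, 0.0623]
tcp_rot: [-0.547, -0.443, 0.55, -0.45]
wrist_force: [-0.3, -3.9, 3.8]
finger_gap: 0.001
```

```bash
python3 w.py -19 -129 40;python3 w.py -14 -117 40
```

```text
11.65 tip [ -28.  -140.5   40.3] F [-0.33 -3.91  3.8 ] gap 0.001 j [-0.04  0.09 -0.51  0.97 -0.01  1.73]
[ 0.0002  0.009  -0.0115] [ 0.     0.01  -0.004]
11.65 tip [ -28.  -140.5   40.3] F [-0.33 -3.91  3.8 ] gap 0.001 j [-0.04  0.09 -0.51  0.97 -0.01  1.73]
[ 0.0001  0.014  -0.0235] [ 0.     0.01  -0.004]
```

{"name": "jog_arm", "arguments": {
  "rows": [
    [[0,0.005,-0.005,0,0,0,0],[0,0.009,-0.0115,0,0,0,0],[0,0.012,-0.017,0,0,0,0],[0,0.014,-0.02,0,0,0,0],[0,0.014,-0.022,0,0,0,0],[0,0.014,-0.022,0,0,0,0]]
  ]
}}

```text
time_s: 12.25
ee_pos: [0.4857, -0.0031, 0.0621]
tcp_rot: [-0.547, -0.443, 0.55, -0.45]
wrist_force: [0.1, -0.1, 0.8]
finger_gap: 0.001
```

{"name": "jog_arm", "arguments": {
  "rows": [
    [[0,0,-0.001,0,0,0,0],[0,0,-0.002,0,0,0,0],[0,0,-0.002,0,0,0,0]]
  ]
}}

```text
time_s: 12.55
ee_pos: [0.4861, -0.0011, 0.0621]
tcp_rot: [-0.547, -0.443, 0.55, -0.449]
wrist_force: [0.3, -1.1, -0.3]
finger_gap: 0.001
```

```bash
python3 w.py -14 -115 40
```

```text
12.55 tip [ -14.2 -115.9   40.1] F [ 0.27 -1.08 -0.25] gap 0.001 j [ 0.    0.13 -0.47  0.97 -0.01  1.78]
[ 0.0001  0.0002 -0.0009] [ 0.001  0.009 -0.004]
```

{"name": "jog_arm", "arguments": {
  "rows": [
    [[0,0,-0.001,0,0,0,0],[0,0,-0.0015,0,0,0,0],[0,0,-0.0015,0,0,0,0]]
  ]
}}

```text
time_s: 12.85
ee_pos: [0.4864, 0.0, 0.0621]
tcp_rot: [-0.547, -0.443, 0.55, -0.45]
wrist_force: [0.3, -3.4, 0.7]
finger_gap: 0.001
```

{"name": "jog_arm", "arguments": {
  "rows": [
    [[0,0,-0.001,0,0,0,0],[0,0,-0.0015,0,0,0,0],[0,0,-0.0015,0,0,0,0]]
  ]
}}

```text
time_s: 13.15
ee_pos: [0.4865, 0.0002, 0.0622]
tcp_rot: [-0.546, -0.442, 0.551, -0.45]
wrist_force: [-0.7, -7.8, 0.9]
finger_gap: -0.001
```

{"name": "jog_arm", "arguments": {
  "rows": [
    [[0,0,-0.001,0,0,0,0],[0,0,-0.0015,0,0,0,0],[0,0,-0.0015,0,0,0,0]]
  ]
}}

```text
time_s: 13.45
ee_pos: [0.4865, 0.0003, 0.0622]
tcp_rot: [-0.545, -0.441, 0.552, -0.451]
wrist_force: [-1.1, -8.9, 2.5]
finger_gap: 0.002
```

```bash
python3 w.py -14 -115 40
```

```text
13.45 tip [ -14.1 -114.5   40.2] F [-1.07 -8.89  2.47] gap 0.002 j [ 0.01  0.13 -0.47  0.98 -0.02  1.79]
[0.0002 0.0001 0.0005] [-0.001  0.017 -0.005]
```

The button is at its stop: the force rises with no further travel, at tip y -114.5 where -115.5 was expected. I'll back off clear and inspect.

{"name": "jog_arm", "arguments": {
  "rows": [
    [[0,0,0.01,0,0,0,0],[-0.01,0,0.025,0,0,0,0],[-0.05,0,0.03,0,0,0,0],[-0.1,0,0.04,0,0,0,0],[-0.13,0,0.09,0,0,0,0],[-0.13,-0.05,0.14,0,0,0,0],[-0.13,-0.1,0.18,0,0,0,0],[-0.13,-0.1,0.23,0,0,0,0],[-0.13,-0.1,0.28,0,0,0,0],[-0.13,-0.1,0.28,0,0,0,0],[-0.13,-0.1,0.28,0,0,0,0]]
  ]
}}

```text
time_s: 14.55
ee_pos: [0.3296, -0.2534, 0.1965]
tcp_rot: [-0.547, -0.439, 0.553, -0.45]
wrist_force: [0.9, 0.3, 0.5]
finger_gap: -0.002
```

```bash
python3 w.py
python3 - <<'E'
from h import *; from cell import snapshot
d=snapshot("top"); e=snapshot("side"); o=load("top0")
a=crop(d,205,160,165,82,4); b=crop(e,255,170,110,90,4)
b=cv2.copyMakeBorder(b,0,0,0,a.shape[1]-b.shape[1],cv2.BORDER_CONSTANT)
cv2.imwrite("pics/fin1.png",np.vstack([a,b])[:600])
P=cloud(d); q=(P[...,:2]-O)@Rb*1000; z=P[...,2]*1000
f=d["frame"].astype(int); g=f[...,0]-f[...,2]
print("g range",np.percentile(g[165:237,228:361],[50,90,99]))
m=(z>40)&(abs(q[...,0])<55)&(abs(q[...,1]+85)<30)
v,u=np.nonzero(m); print(m.sum(),u.min(),u.max(),v.min(),v.max(),np.percentile(q[m],[3,50,97],0).round(1))
# neighbours unmoved: image difference outside box
df=cv2.absdiff(d["frame"],o["frame"]).max(-1); 
for n,(x0,x1,y0,y1) in dict(rule=(245,328,168,188),wedge=(222,252,208,226),felt=(205,230,168,193),clamp=(430,462,170,245)).items(): print(n,np.percentile(df[y0:y1,x0:x1],[50,98]))
E
```

```text
14.55 tip [-115.9 -394.8  174.5] F [0.93 0.27 0.46] gap -0.002 j [-0.65 -0.08 -0.38  1.26 -0.01  1.14]
g range [35.5 55.  75. ]
171 294 306 192 221 [[ -44.  -101.6]
 [  -8.5  -90.8]
 [  17.8  -72.3]]
rule [ 8. 50.]
wedge [ 7. 11.]
felt [ 8. 12.]
clamp [  8.   116.02]
```

View pics/fin1.png

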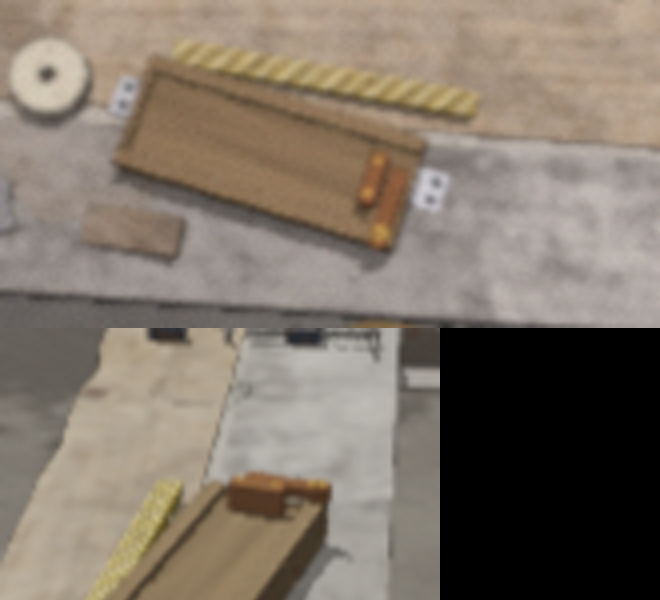

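The final view shows the lid fully in, and the button at (390,205) lying across behind the grip strip at (372,180) and parallel to it. The rule, wedge and felt wheel are in place. I'm handing in.

```bash
python3 -c "
from cell import sign_off; print(sign_off())"
```

```text
the job is handed in; nothing more can be done
None
```

The box is closed and the job is handed in, at about 14.6 s of robot time. I pushed only with the shut fingertips and picked nothing up. The highest wrist force I read was about 11 N.

1. **Red tile:** I nudged it off the divider. Both cameras then showed it flat, with its top at z 16 mm and almost no slope.
2. **Lid:** I slid it to a hard stop. The force rose to 10 N at fingertip y -97.6 mm, where -98 was expected. The last pictures show it closed up to the end wall.
3. **Turn button:** I swung it to its stop. The force rose to about 9 N with no further travel, at fingertip y -114.5 mm, where -115.5 was expected. The last pictures show it square across behind the grip strip.

**Other things on the bench:**
- **Wedge and felt wheel:** Before-and-after pictures show no change.
- **Folding rule:** It looks unmoved. The image difference had some stray pixels, probably because the lid beside it had moved.
- **G-clamp:** The image difference was high in places, probably from the parked arm or its shadow. I didn't check this further. The fingertips never worked on that side of the bench.

**Checks that failed:** A few check scripts stopped with an error because their colour mask found no pixels, and two pictures I viewed were old frames. I covered those gaps with contact forces and later pictures.

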